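Clamp the hanging sign block

ROBOT

A 6-joint arm with a two-finger parallel gripper is mounted at the origin on a cart in front of the work surface, level with it; the furniture and walls round the work are solid. World frame = base frame: x ahead of the robot, y to its left, z up, the work surface at z = 0. Lengths are in m, angles in rad, forces in N, time in s.
With the tool pointing down it reaches from about 0.35 to 0.975 m from the base axis. Payload 4.9 kg.
Tool frame: the origin (TCP) lies on the centre line of the jaws, within the pads' length; the fingertips stand 25 mm ahead of it and the grasp point (between the pads) lies 6 mm ahead of it (finger_overhang is the distance from the TCP to the fingertips, in m); z points along the fingers, y is the line along which they close (so a half turn about z gives the same grasp; the last joint's range is limited). The gripper opens to 85 mm and grips with 20 to 120 N. Pads are 22 mm wide; open, the fingers measure 114 mm over their backs; the gripper's body (76 mm by 85 mm) begins 54 mm behind the grasp point. The pads swing forward as they close: fully open they stand 13 mm farther back than shut.
Start: joints at [1.047, 0.053, 1.613, -0, 1.476, -0.119], TCP at [0.246, 0.574, 0.256] pointing down, gripper open.
Joint ranges: [-3.01, 3.01], [-1.01, 2.22], [0.06, 2.58], [-1.02, 4.17], [0.09, 2.62], [-3.14, 3.14]. Speed limits (rad/s): [2.57, 2.57, 3.14, 3.14, 3.14, 3.14].

INTERFACE

Orientations are given as a unit quaternion [w, x, y, z].
In Python, from plant import sense, get_image, job_done, finger_overhang gives the robot as it stands.
- The arm moves only by the tool jog_arm, never from a script. Its argument "commands" is a list of rows, each a list of 5 numbers: the shift along the world's x, y, z in mm, then the turn about the world's z in degrees, then the opening, from 0 (shut) to 1 (fully open). In form: [[dx, dy, dz, spin, fingers], ...]. A call has exactly 8 rows; each row shifts and turns the commanded pose from where the row before left it; what a row does not reach is not made up. A row lasts 1/12 s, in which the tool goes at most 41.7 mm and 7.16 degrees, less where a joint would pass 70% of its speed; a pose out of reach is approached as far as the arm can. A call is refused whole if a number of a shift passes 41.7 or a number of a turn 7.16, either way. A call with a gripper value outside its range is refused whole. The fingers move at their own pace and stop on an object; the grip force is fixed at half the most. Time passes only in rows, so rows that do not move let the fingers close, or fill a call up. It gives the time, the measured TCP pose, the force, the opening and the grip force at its end, in the units of the state.
- sense(): the state, without advancing time (a new reading comes with each control period).
- get_image(name): name is "scene" or "top" or "wrist"; returns a dict with "pixels" (400x640x3 uint8, red, green, blue), "fovy" (degrees; the focal length in pixels is half the picture's height over the tangent of half this angle, whatever the lens; pixels are square), "cx", "cy" (the principal point, pixels), "dist" ([k1, k2, p1, p2, k3] as OpenCV has them; the pictures are not rectified), "T" (4x4, takes a point from camera to world coordinates); the wrist camera has in their place "hand_eye" (4x4, takes a point from camera to tool coordinates, whose origin is the TCP and whose axes are the flange's). Camera axes: x right, y up, looking along -z (the intrinsics and any distortion apply to the point x, -y, -z); pixel columns grow to the right and rows downward; lengths in m; the calibration is good to about 2 mm. A picture is of the moment at which its call begins: read the wrist's pose just before it. There is no depth.
- job_done(): hands the job in; it is judged then, once.
The state is a dict: "clock": time; "q": joint angles; "joint_vel": joint speeds; "effort": joint torques, N m; "tcp_pos": TCP position; "orientation": TCP orientation; "ft_force": force on the tool from outside, world axes, zero at the start; "wrist_torque": the same for the moment, N m; "gripper_width": finger opening in m; "gripper_force": force on a finger pad.
Only numpy, scipy, OpenCV 4.12 (cv2) and the standard library are available. Lean on these libraries where they do the work, as an engineer would, in place of code of your own. Each camera call takes 0.05 s, during which the arm holds its last target. There are 200 camera calls.

TASK

Lift the small wooden sign block up and off its peg and stand it upright on the bed of the orange squeeze clamp, between the jaws and square to them, and let go of it. Then pump the clamp's black trigger (do not push the jaw by hand) until the sprung cushion of the moving jaw holds the sign against the fixed jaw and is pressed in about half-way, never down to its stop, which would crush the sign. The clamp has no lock, so finish while still holding the trigger squeezed at that pressure (I will pin a new card on); leave the honey jar, the bell and the tin where they are.

Things in the scene. Friction and masses are not known exactly. Their poses are not given: they have to be found in the camera images.
- sign: wooden sign block, green panel on both faces, 24 thick (its x) x 56 wide (y) x 76 tall (z) mm, about 0.12 kg; origin at the centre of its underside. A slot 16 wide, 26 high goes through it along x, 40 to 66 mm above the underside; it hangs upright by the slot's top on the peg. Grip it from above across the 56 mm width, some 20 mm below its top. Either face may look to the jaws.
- sign_slot (a point): centre of the slot through the sign, 53 mm above its underside
- peg_stand: dark wooden stand, fixed; origin under its base (110 x 100 x 14 mm). Its post (18 x 30 mm, 156 mm high) stands at its x = +38 mm. A brass peg, 8 mm thick, runs from the post to its -x, axis 146 mm above the counter, and ends at x = -50 mm; the sign hangs on it at x = -28 mm, underside 84 mm above the counter
- peg_tip (a point): the peg's upturned end; the tip stands 8 mm higher than the straight peg, so the sign must go up about 9 to 16 mm before it is drawn off forwards (the stand's -x) by 45 mm or more
- clamp: orange and black squeeze clamp, fixed; base plate x -108 to +128, y +-38, 12 mm thick; origin at counter level; x is the way the moving jaw travels. Fixed jaw: face at x = +100 mm, 44 wide, top 78 mm high. Rigid orange handle, upright, x -26 to -14, 30 wide, 142 mm high; the black trigger stands behind it (-x). All else is under 82 mm high
- bed (a point): point on the top of the base plate (12 mm above the counter), x = +82 mm in the clamp's frame: with the sign's underside centre here and its thickness along the clamp's x it stands 6 mm short of the fixed jaw. Axes as the clamp's
- jaw_travel (a joint): travel of the moving jaw in m: 0 fully open (cushion face at clamp x = +44 mm plus this value), at most 0.044; it starts between 0 and 0.014. A full pump gains 7 to 11 mm (2 or 3 teeth of 3.5 mm); it rubs with 4 N and stays where it is when the trigger goes back, except that a pressed cushion pushes it back again until nearly free
- cushion_press (a joint): how far the sprung cushion is pressed into the moving jaw, in m: 0 free, 0.005 half-way, 0.010 on its stop; its spring gives 4 N at 0 and 0.7 N more per mm
- trigger_angle (a joint): trigger angle in rad: 0 released, 0.22 fully squeezed (20 mm of paddle travel along the clamp's +x); a spring brings it back in about 0.6 s. It takes 3 to 15 N at the paddle. The first 0 to 0.07 rad of a stroke is idle before a tooth is caught; then the jaw moves 0.6 mm per mm of paddle travel
- paddle (a point): black trigger paddle, grey ribs, 10 thick x 30 wide, 82 to 142 mm above the counter; this point is on its rear (-x) face, 111 mm up, at clamp x = -62 mm released and -42 mm squeezed. Handle and trigger together measure 48 mm released, 28 mm squeezed. Only the trigger moves, so a grip that blocks on the handle must shift along or be centred for the squeezed state
- jaw: orange moving jaw (14 x 44 x 54 mm, 19 to 73 mm above the counter) with its toothed steel bar; origin at the clamp's origin plus its travel along x; not to be pushed by hand
- cushion: black rubber cushion plate on the moving jaw, 6 x 42 x 50 mm, on two yellow stems that show 10 mm between plate and jaw when it is free; its pressing face lies 44 mm along x from its origin, 23 to 73 mm above the counter; not to be pushed by hand
- honey: honey jar with a red lid, 52 mm across, 74 mm high; origin under its centre; a bystander
- bell: silver counter bell, 84 mm across, 58 mm high; origin under its centre; a bystander
- can: tin, 76 mm across, 58 mm high; origin under its centre; a bystander; left of it stands a tall fixed crate of bread: the arm starts on its far side and should swing in high and close to itself
- trigger: the whole black trigger; origin at its pivot, 20 mm above the counter, at clamp x = -48 mm
Not all that is in view belongs to the job. Of the things like the sign, leave any that is pink or red; of the rest the larger one is meant.

How it is judged:
By the outcome, as a careful person would: the job done as asked, in the order asked, and still so for the second after the job is handed in, while the arm keeps its last pose, push and grip.
It also fails if it takes over 67 s, if anything falls off the work surface, if the arm or the gripper's body presses on something with over 40 N, if the wrist force passes 120 N, or if a joint passes its speed limit or range.

## Working session

There is one attempt and no reset: what is moved stays moved. The work goes in short steps, Python scripts to look and compute and a tool call to move; the robot and the scene stay as the last step left them, time stands still between calls to the robot, and variables do not carry over. Pictures are saved under pics/ and viewed, at most 10 in all, crops included, and the job is handed in when it is done.

Besides the shell and the picture viewer there is one more tool, called after "Emit:" as a command line: name --pt "numbers of a row" for each row, then --argument value for the rest. jog_arm: Moves the arm, as the interface text tells. Its arguments: {"type":"object","properties":{"commands":{"type":"array","items":{"type":"array","items":{"type":"number"}}}},"required":["commands"]}

```bash
ls; mkdir -p pics; cat > h.py <<'E'
import numpy as np, cv2
from plant import sense, get_image, job_done, finger_overhang
def grab(n):
    s=sense(); im=get_image(n); im['s']=s
    return im
def K(im):
    f=200/np.tan(np.radians(im['fovy'])/2); return np.array([[f,0,im['cx']],[0,f,im['cy']],[0,0,1.]])
def camT(im):
    if 'T' in im: return np.array(im['T'])
    s=im['s']; from scipy.spatial.transform import Rotation as R
    T=np.eye(4); q=s['orientation']; T[:3,:3]=R.from_quat([q[1],q[2],q[3],q[0]]).as_matrix(); T[:3,3]=s['tcp_pos']
    return T@np.array(im['hand_eye'])
def ray(im,uv):
    p=cv2.undistortPoints(np.array([[uv]],float),K(im),np.array(im['dist'],float))[0,0]
    T=camT(im); return T[:3,3], T[:3,:3]@np.array([p[0],-p[1],-1])
def onz(im,uv,z):
    o,d=ray(im,uv); return o+d*(z-o[2])/d[2]
def proj(im,P):
    T=np.linalg.inv(camT(im)); P=np.atleast_2d(P)@T[:3,:3].T+T[:3,3]; P=P*[1,-1,-1]
    return cv2.projectPoints(P,np.zeros(3),np.zeros(3),K(im),np.array(im['dist'],float))[0][:,0]
def save(im,f,box=None,sc=1):
    a=im['pixels'][:,:,::-1]
    if box: a=a[box[1]:box[3],box[0]:box[2]]
    cv2.imwrite('pics/'+f,cv2.resize(a,None,fx=sc,fy=sc,interpolation=cv2.INTER_CUBIC))
E
python3 - <<'E'
from h import *
import pickle
for n in('scene','top'):
    im=grab(n); pickle.dump(im,open(n+'.pkl','wb')); save(im,n+'.png',None,1.25); print(n,im['fovy'],im['cx'],im['cy'],im['dist'],np.round(im['T'],3).tolist())
s=sense();print(s,finger_overhang)
E
```

```text
pics
scene 57.51794241102198 323.06305227364277 197.28056671627976 [-0.02745595  0.          0.          0.          0.        ] [[0.533, 0.406, -0.742, -0.02], [-0.846, 0.282, -0.453, -0.444], [0.025, 0.869, 0.494, 0.542], [0.0, 0.0, 0.0, 1.0]]
top 54.83744534905686 320.4765632088614 198.14762871302375 [0.02991686 0.         0.         0.         0.        ] [[0.003, 0.991, -0.135, 0.433], [-1.0, 0.003, 0.002, -0.043], [0.002, 0.135, 0.991, 1.236], [0.0, 0.0, 0.0, 1.0]]
{'clock': 0.1, 'q': array([ 1.04699849e+00,  5.33084032e-02,  1.61418006e+00, -3.40408298e-06,
        1.47600624e+00, -1.18991278e-01]), 'joint_vel': array([-1.04880915e-03,  3.31540870e-04, -3.72986682e-03,  6.64007613e-05,
        5.77220560e-04,  4.05281284e-05]), 'effort': array([ 1.11659043e-03, -3.94899702e+01, -3.71365857e+01, -1.08859313e-04,
        3.79124001e-03,  3.44860268e-05]), 'tcp_pos': array([0.24587992, 0.57402793, 0.25516107]), 'orientation': array([-2.98811390e-04,  2.01023877e-01,  9.79585880e-01, -9.02862478e-04]), 'ft_force': array([ 0.6476851 , -0.83546765, -0.74691787]), 'wrist_torque': array([-0.03818982,  0.00453483,  0.0545643 ]), 'gripper_force': 0.0, 'gripper_width': 0.08517360760694026} 0.025
```

View pics/scene.png

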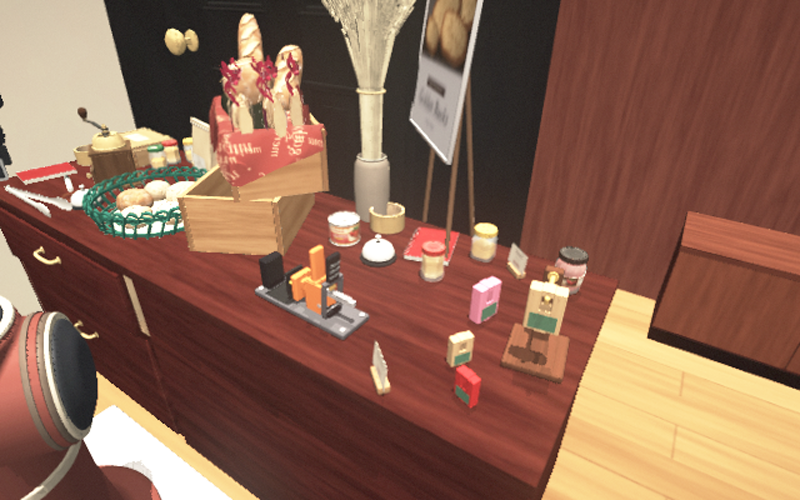

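View pics/top.png

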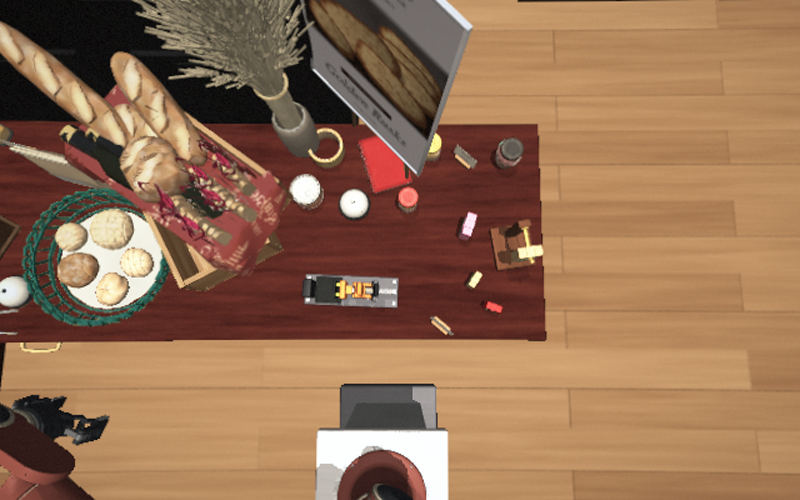

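The scene picture shows the sign on the peg at about (545,305) and the clamp at (315,295), both in 1.25x pixels. In the top picture the stand is at (516,245) and the clamp at (350,291). I'll zoom in on all four regions next.

```bash
python3 - <<'E'
import pickle,cv2,numpy as np
S=pickle.load(open('scene.pkl','rb'))['pixels'];T=pickle.load(open('top.pkl','rb'))['pixels']
def c(a,x,y,w,h,W,H): return cv2.resize(a[y:y+h,x:x+w,::-1],(W,H),interpolation=cv2.INTER_CUBIC)
# scene 4x, top 5x
A=np.vstack([np.hstack([c(S,200,190,100,80,400,320),c(S,390,205,100,80,400,320)]),
 np.hstack([c(T,240,215,80,40,400,200),c(T,380,160,80,60,400,300)[0:200+0]]) if 0 else np.hstack([c(T,240,205,80,56,400,280),c(T,375,165,80,56,400,280)])])
cv2.imwrite('pics/z1.png',A)
E
```

```text
(no output)
```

View pics/z1.png

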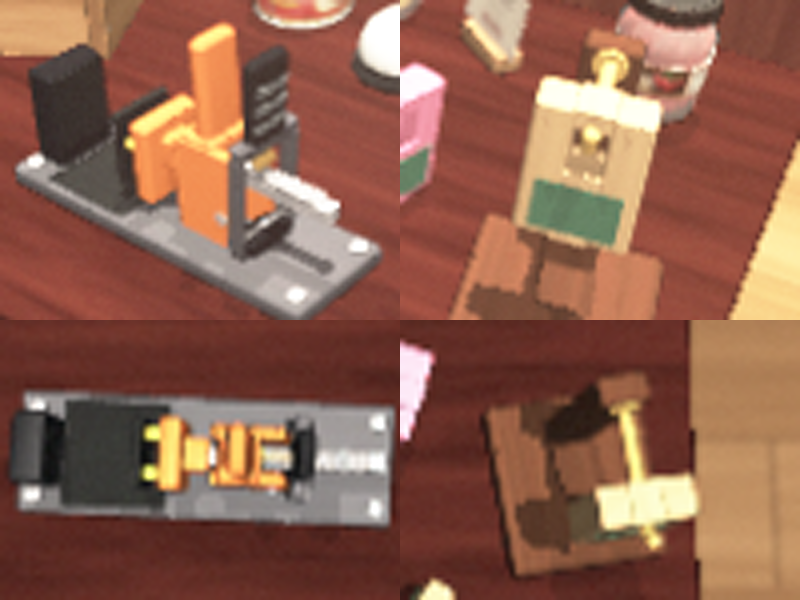

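The zoom shows the clamp with its fixed jaw to the left (world +y). The moving jaw, handle and paddle lie to the right. The sign hangs on the peg facing the robot, with the stand yawed slightly. I'll fit both poses from the corners.

```bash
cat > fit.py <<'E'
from h import *
import pickle
from scipy.optimize import least_squares
S=pickle.load(open('scene.pkl','rb'));T=pickle.load(open('top.pkl','rb'))
st=lambda x,y:(x/4+200,y/4+190); tt=lambda x,y:(x/5+240,(y-320)/5+205)
ss=lambda x,y:((x-400)/4+390,y/4+205); ts=lambda x,y:((x-400)/5+375,(y-320)/5+165)
clamp=[(T,(128,-38,12),tt(25,393)),(T,(128,38,12),tt(18,508)),(T,(-108,-38,12),tt(393,407)),(T,(-108,38,12),tt(388,525)),
(S,(-108,38,12),st(300,316)),(S,(-108,-38,12),st(382,240)),(S,(128,38,12),st(15,168)),(S,(-20,0,142),st(215,32))]
stand=[(T,(55,50,14),ts(487,408)),(T,(-55,50,14),ts(520,575)),(T,(38,0,156),ts(622,390)),(T,(-28,0,160),ts(647,503)),(T,(-50,0,153),ts(655,545)),
(S,(-40,28,84),ss(513,222)),(S,(-40,-28,84),ss(630,252)),(S,(-40,28,160),ss(530,102)),(S,(-40,-28,160),ss(655,125))]
def tf(p,P):
    c,s=np.cos(p[2]),np.sin(p[2]); P=np.array(P,float)/1000
    return np.array([p[0]+c*P[0]-s*P[1],p[1]+s*P[0]+c*P[1],P[2]])
def fit(obs,x0):
    f=lambda p:np.concatenate([proj(i,tf(p,P))[0]-uv for i,P,uv in obs])
    r=least_squares(f,x0,loss='soft_l1'); print(np.round(r.x,4),np.degrees(r.x[2]),np.round(f(r.x).reshape(-1,2),1).tolist()); return r.x
if __name__=='__main__':
    c=fit(clamp,[.42,0,1.57]); s=fit(stand,[.6,-.4,0])
    for n,P in(('bed',(82,0,12)),('paddle',(-62,0,111)),('handlefront',(-14,0,111)),('fixedjaw',(100,0,78))): print(n,tf(c,P))
    for n,P in(('sign',(-28,0,84)),('tip',(-50,0,154))): print(n,tf(s,P))
    for n,uv,z in(('crate',(200/1.25,290/1.25),0),('crate2',(282/1.25,250/1.25),.1),('can',(306/1.25,190/1.25),.058),('bell',(354/1.25,204/1.25),.05),('smalllight',(475/1.25,280/1.25),.04),('red',(493/1.25,307/1.25),.04),('pink',(468/1.25,226/1.25),.06)): print(n,onz(T,uv,z))
E
python3 fit.py
```

```text
[0.4907 0.068  1.5369] 88.05615446623342 [[-0.0, -1.1], [-0.2, -0.0], [0.6, -1.2], [0.7, -0.7], [-0.4, -0.1], [0.5, 1.4], [-1.3, -0.0], [-0.8, 0.3]]
[ 0.6018 -0.333   0.1632] 9.352065795353207 [[-0.4, 0.6], [-0.6, 0.9], [0.3, -1.4], [0.3, -1.4], [-0.5, -1.9], [-1.1, 1.1], [-1.2, 1.4], [0.9, -0.8], [0.7, 0.9]]
bed [0.49350779 0.14992011 0.012     ]
paddle [0.48862331 0.00600297 0.111     ]
handlefront [0.49025147 0.05397535 0.111     ]
fixedjaw [0.49411835 0.16790975 0.078     ]
sign [ 0.57418122 -0.33753649  0.084     ]
tip [ 0.55247364 -0.3411115   0.154     ]
crate [0.49044022 0.46454668 0.        ]
crate2 [0.58063971 0.2364307  0.1       ]
can [0.73770719 0.19225658 0.058     ]
bell [0.70429161 0.07249568 0.05      ]
smalllight [ 0.51499384 -0.22976366  0.04      ]
red [ 0.44874282 -0.27276828  0.04      ]
pink [ 0.64732605 -0.21169507  0.06      ]
```

The fits are good to about 1 px. I'll swing in high and close to the base.

Emit:
jog_arm --pt "-6 -22 13 0 1" --pt "-6 -22 13 0 1" --pt "-6 -22 13 0 1" --pt "-6 -22 13 0 1" --pt "-6 -22 13 0 1" --pt "-6 -22 13 0 1" --pt "-6 -22 13 0 1" --pt "-6 -22 13 0 1"

```text
clock: 0.77
tcp_pos: [0.1976, 0.3972, 0.3603]
orientation: [-0.0, 0.201, 0.98, -0.0]
ft_force: [0.4, 0.4, 0.4]
gripper_width: 0.0856
gripper_force: 0.0
```

Emit:
jog_arm --pt "27 -30 0 4.06 1" --pt "27 -30 0 4.06 1" --pt "27 -30 0 4.06 1" --pt "27 -30 0 4.06 1" --pt "27 -30 0 4.06 1" --pt "27 -30 0 4.06 1" --pt "27 -30 0 4.06 1" --pt "27 -30 0 4.06 1"

```text
clock: 1.43
tcp_pos: [0.4149, 0.1566, 0.36]
orientation: [0.0, -0.083, 0.997, 0.0]
ft_force: [0.2, 0.5, -0.0]
gripper_width: 0.0852
gripper_force: 0.0
```

Emit:
jog_arm --pt "10 -36 -5 0 1" --pt "10 -36 -5 0 1" --pt "10 -36 -5 0 1" --pt "10 -36 -5 0 1" --pt "10 -36 -5 0 1" --pt "10 -36 -5 0 1" --pt "10 -36 -5 0 1" --pt "0 0 0 0 1"

```text
clock: 2.1
tcp_pos: [0.4841, -0.0984, 0.323]
orientation: [-0.002, -0.078, 0.997, -0.0]
ft_force: [-0.2, -0.1, -0.4]
gripper_width: 0.0852
gripper_force: 0.0
```

Emit:
jog_arm --pt "10 -33 0 0 1" --pt "10 -33 0 0 1" --pt "10 -33 0 0 1" --pt "10 -33 0 0 1" --pt "10 -33 0 0 1" --pt "10 -33 0 0 1" --pt "10 -33 0 0 1" --pt "0 0 0 0 1"

```text
clock: 2.77
tcp_pos: [0.5543, -0.3289, 0.3232]
orientation: [-0.001, -0.079, 0.997, -0.0]
ft_force: [-0.2, 1.1, 0.5]
gripper_width: 0.0856
gripper_force: 0.0
```

```bash
python3 - <<'E'
from h import *
import pickle
im=grab('wrist'); pickle.dump(im,open('w1.pkl','wb')); print(im['fovy'],im['cx'],im['cy'],im['dist'],np.round(camT(im),3).tolist(),im['s']['tcp_pos'])
from fit import tf
s=[0.6018,-0.333,0.1632]
a=im['pixels'].copy()
P=[(x,y,160) for x,y in((-40,-28),(-40,28),(-16,28),(-16,-28))]+[(29,-15,156),(29,15,156),(47,15,156),(47,-15,156)]
print(np.round(proj(im,[tf(s,p) for p in P]),1).tolist())
for u,v in proj(im,[tf(s,p) for p in P]):
    if 0<u<640 and 0<v<400: cv2.circle(a,(int(u),int(v)),2,(0,0,255),-1)
im['pixels']=a; save(im,'w1.png',None,1.25)
E
```

```text
61.670820722879625 319.5933139589304 203.72626910294434 [-0.06732014  0.          0.          0.          0.        ] [[-0.158, -0.953, -0.257, 0.488], [0.987, -0.153, -0.04, -0.339], [-0.001, -0.26, 0.966, 0.442], [0.0, 0.0, 0.0, 1.0]] [ 0.55431776 -0.32887324  0.3231977 ]
[[274.0, 201.0], [338.5, 200.7], [338.2, 226.9], [275.1, 227.1], [291.5, 271.2], [323.5, 271.1], [323.6, 288.2], [292.1, 288.3]]
```

View pics/w1.png

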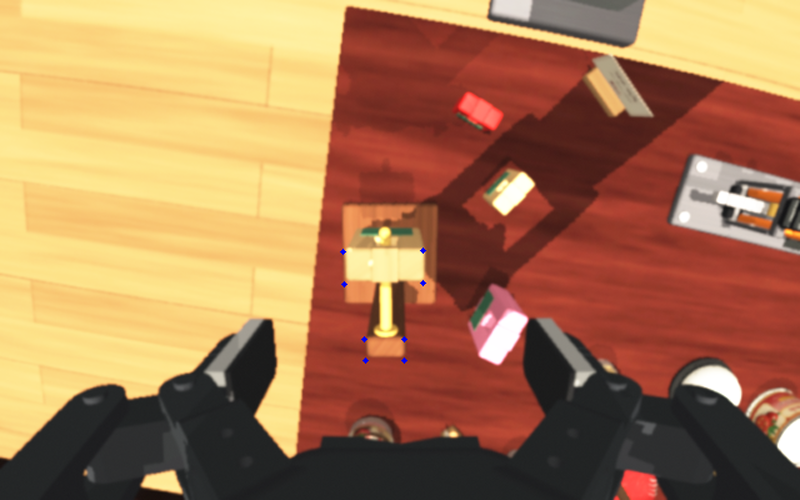

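The wrist view shows the sign top at x 347–424, y 249–282, within about 2 px of the prediction. The sign centre is therefore about (0.573, -0.336). Going down now.

Emit:
jog_arm --pt "10 -4 -12 0 1" --pt "9 -3 -15 0 1" --pt "0 0 -30 0 1" --pt "0 0 -30 0 1" --pt "0 0 -30 0 1" --pt "0 0 -30 0 1" --pt "0 0 -30 0 1" --pt "0 0 0 0.3 1"

```text
clock: 3.48
tcp_pos: [0.5694, -0.3272, 0.1402]
orientation: [-0.005, -0.084, 0.996, 0.005]
ft_force: [-1.2, 0.9, -2.4]
gripper_width: 0.0857
gripper_force: 0.0
```

```bash
python3 - <<'E'
from h import *
s=sense();print(s['tcp_pos'],s['ft_force'])
a=grab('wrist');b=grab('scene')
A=a['pixels'][:,:,::-1];B=cv2.resize(b['pixels'][190:310,360:520,::-1],None,fx=400/120,fy=400/120,interpolation=cv2.INTER_CUBIC)
cv2.imwrite('pics/g1.png',cv2.resize(np.hstack([A[:, 80:560],B]),(800,315)))
E
```

```text
[ 0.5693797  -0.32718615  0.14021959] [-1.17950681  0.87916773 -2.3914225 ]
```

View pics/g1.png

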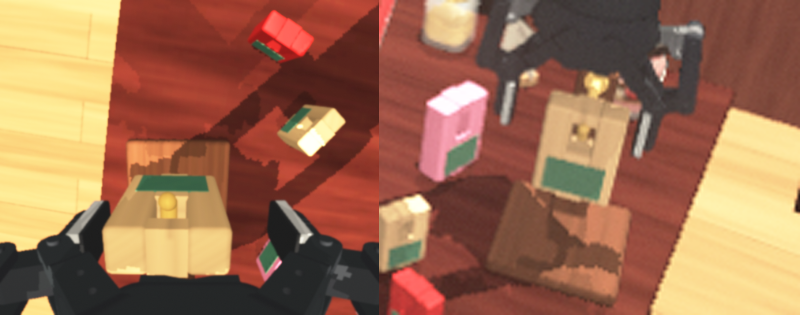

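The fingers straddle the sign (105–232) but sit off to one side. The arm hasn't settled yet, so I'll wait and check the pose.

Emit:
jog_arm --pt "0 0 0 0 1" --pt "0 0 0 0 1" --pt "0 0 0 0 1" --pt "0 0 0 0 1" --pt "0 0 0 0 1" --pt "0 0 0 0 1" --pt "0 0 0 0 1" --pt "0 0 0 0 1"

```text
clock: 4.25
tcp_pos: [0.5731, -0.3316, 0.1483]
orientation: [-0.0, -0.084, 0.997, 0.0]
ft_force: [-0.9, 0.4, 0.1]
gripper_width: 0.0856
gripper_force: 0.0
```

```bash
python3 - <<'E'
from h import *
from fit import tf
a=grab('wrist');s=a['s'];print(s['tcp_pos'],s['orientation'])
for dx,dy in((0,0),(-.001,.0015)):
    p=[.6018+dx,-.333+dy,.1632]
    print(np.round(proj(a,[tf(p,P) for P in((-40,-28,160),(-40,28,160),(-16,28,160),(-16,-28,160),(-50,0,154))]),1).tolist())
save(a,'w2.png',(80,100,560,400),1.6)
E
```

```text
[ 0.57309565 -0.33155964  0.14831268] [-1.44477759e-05 -8.35072000e-02  9.96507173e-01  2.56184546e-05]
[[223.1, 275.6], [381.8, 276.6], [378.0, 334.4], [228.4, 333.3], [302.9, 243.5]]
[[227.6, 273.8], [386.6, 274.7], [382.5, 332.7], [232.6, 331.7], [307.4, 241.6]]
```

View pics/w2.png

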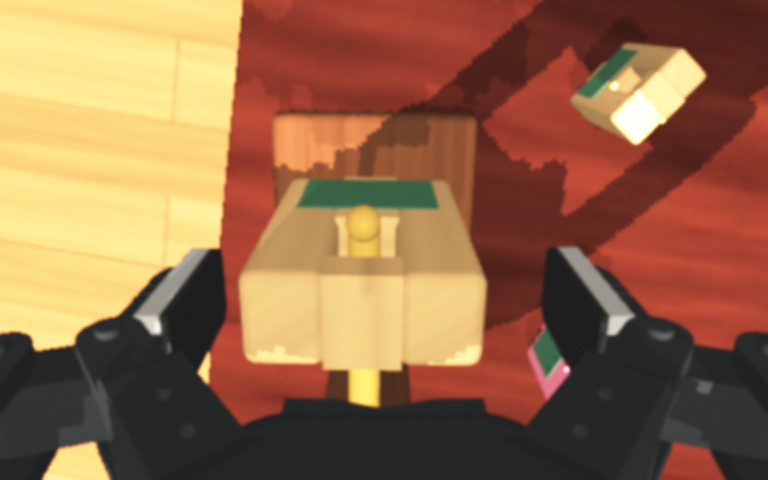

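The sign's top face lies at x 242–485, centred at 364 in the crop, while the pads' midpoint is about 385. I'll shift 5 mm towards -y, then close.

Emit:
jog_arm --pt "1 -5 -2 0 1" --pt "0 0 0 0 1" --pt "0 0 0 0 1" --pt "0 0 0 0 0.6" --pt "0 0 0 0 0.5" --pt "0 0 0 0 0" --pt "0 0 0 0 0" --pt "0 0 0 0 0"

```text
clock: 4.97
tcp_pos: [0.5743, -0.3366, 0.1466]
orientation: [0.0, -0.084, 0.997, -0.0]
ft_force: [0.6, 0.1, 0.7]
gripper_width: 0.0553
gripper_force: 63.5
```

Emit:
jog_arm --pt "0 0 0 0 0" --pt "0 0 0 0 0" --pt "0 0 0 0 0" --pt "0 0 0 0 0" --pt "0 0 0 0 0" --pt "0 0 0 0 0" --pt "0 0 0 0 0" --pt "0 0 0 0 0"

```text
clock: 5.63
tcp_pos: [0.5743, -0.3366, 0.1466]
orientation: [0.0, -0.084, 0.997, -0.0]
ft_force: [-0.0, -0.0, 1.5]
gripper_width: 0.0556
gripper_force: 63.5
```

Emit:
jog_arm --pt "0 0 3 0 0" --pt "0 0 3 0 0" --pt "0 0 3 0 0" --pt "0 0 3.5 0 0" --pt "0 0 0 0 0" --pt "0 0 0 0 0" --pt "0 0 0 0 0" --pt "0 0 0 0 0"

```text
clock: 6.3
tcp_pos: [0.574, -0.3365, 0.1585]
orientation: [-0.0, -0.084, 0.997, 0.0]
ft_force: [0.2, 0.3, -2.0]
gripper_width: 0.0552
gripper_force: 63.6
```

Emit:
jog_arm --pt "-4 -0.7 0 0 0" --pt "-8 -1.3 0 0 0" --pt "-8 -1.3 0 0 0" --pt "-10 -1.6 0 0 0" --pt "-10 -1.6 0 0 0" --pt "-12 -2 0 0 0" --pt "-12 -2 0 0 0" --pt "-6 -1 0 0 0"

```text
clock: 6.97
tcp_pos: [0.5022, -0.3484, 0.1587]
orientation: [-0.0, -0.083, 0.997, 0.0]
ft_force: [-0.2, 0.6, -1.3]
gripper_width: 0.0547
gripper_force: 63.6
```

Emit:
jog_arm --pt "0 5 25 -6 0" --pt "0 15 25 -7 0" --pt "0 25 25 -7 0" --pt "0 30 15 -7 0" --pt "0 35 10 -7 0" --pt "0 38 5 -7 0" --pt "0 38 0 -7 0" --pt "0 38 0 -7 0"

```text
clock: 7.63
tcp_pos: [0.5038, -0.1244, 0.2648]
orientation: [0.001, 0.387, 0.922, 0.0]
ft_force: [1.2, 0.8, -1.3]
gripper_width: 0.0555
gripper_force: 63.7
```

Emit:
jog_arm --pt "0 38 0 -7 0" --pt "-1 38 0 -7 0" --pt "-1 38 0 -7 0" --pt "-1 38 0 -7 0" --pt "-1 38 0 -7 0" --pt "-1 38 0 -7 0" --pt "-1 30 0 -4.5 0" --pt "-2 16 0 0 0"

```text
clock: 8.3
tcp_pos: [0.4964, 0.1362, 0.264]
orientation: [-0.0, 0.7, 0.714, 0.001]
ft_force: [0.9, -0.7, -2.1]
gripper_width: 0.0558
gripper_force: 63.7
```

Emit:
jog_arm --pt "0 0 0 0 0" --pt "0 0 0 0 0" --pt "0 0 0 0 0" --pt "0 0 0 0 0" --pt "0 0 0 0 0" --pt "0 0 0 0 0" --pt "0 0 0 0 0" --pt "0 0 0 0 0"

```text
clock: 8.97
tcp_pos: [0.4971, 0.1331, 0.2638]
orientation: [0.0, 0.7, 0.714, -0.0]
ft_force: [-0.2, -0.3, -1.0]
gripper_width: 0.0553
gripper_force: 63.7
```

```bash
python3 - <<'E'
from h import *
from fit import tf
import pickle
a=grab('wrist');b=grab('scene');pickle.dump((a,b),open('c1.pkl','wb'));s=a['s'];print(s['tcp_pos'],s['orientation'])
c=[.4907,.068,1.5369]
P=[(128,-38,12),(128,38,12),(-108,-38,12),(-108,38,12),(100,-22,78),(100,22,78),(-14,-15,142),(-14,15,142),(-26,15,142),(-26,-15,142),(100,22,12)]
q=proj(a,[tf(c,p) for p in P]);print(np.round(q,1).tolist())
for u,v in q:
    if 0<u<640 and 0<v<400: cv2.circle(a['pixels'],(int(round(u)),int(round(v))),1,(0,0,255),-1)
for u,v in proj(b,[tf(c,p) for p in P]): cv2.circle(b['pixels'],(int(round(u)),int(round(v))),0,(0,0,255),-1)
A=cv2.resize(a['pixels'][:,:,::-1],(800,500))
cv2.imwrite('pics/c1.png',A)
B=cv2.resize(b['pixels'][140:280,180:320,::-1],(600,600),interpolation=cv2.INTER_CUBIC);cv2.imwrite('pics/c1s.png',B)
E
```

```text
[0.4971462  0.13313417 0.26382329] [ 9.29035297e-07  7.00439222e-01  7.13712054e-01 -5.66863368e-06]
[[355.0, 117.9], [284.3, 114.1], [339.8, 310.5], [279.7, 307.7], [342.4, 149.8], [293.7, 147.2], [328.8, 299.5], [291.9, 297.7], [291.4, 310.6], [327.9, 312.3], [298.2, 141.1]]
```

View pics/c1.png

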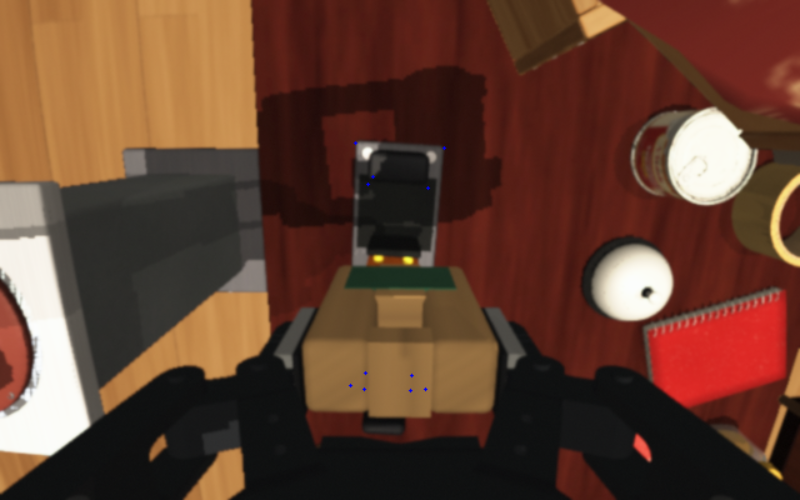

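The clamp plate corners match at (357,143) and (443,148), and the sign is held square. I want a zoom on the jaw edge and the sign underside.

```bash
python3 - <<'E'
from h import *
import pickle
a,b=pickle.load(open('c1.pkl','rb'))
A=cv2.resize(a['pixels'][100:240,260:400,::-1],(560,560),interpolation=cv2.INTER_CUBIC)
A=np.clip(A.astype(float)*1.8,0,255).astype('uint8')
cv2.imwrite('pics/c2.png',A)
E
```

```text
(no output)
```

View pics/c2.png

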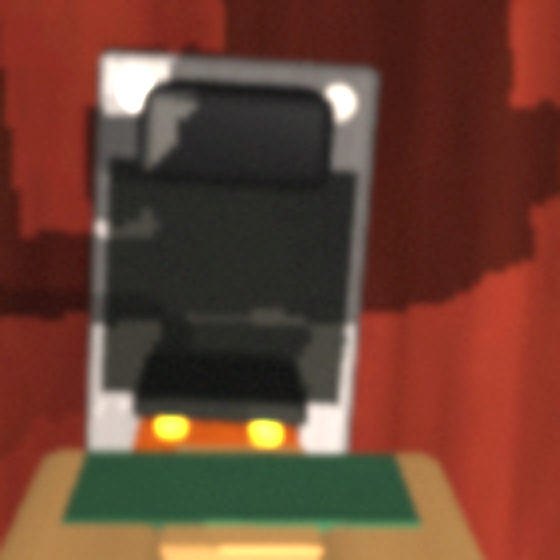

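```bash
python3 - <<'E'
from h import *
from fit import tf
import pickle
a,b=pickle.load(open('c1.pkl','rb'));s=a['s']
phi=2*np.arctan2(.71371,.70044)-np.pi/2; print(np.degrees(phi))
y=np.array([np.cos(phi),np.sin(phi),0]); n=np.array([-np.sin(phi),np.cos(phi),0]); t=s['tcp_pos']
for hz in(.014,):
  P=[t+u*.028*y+v*.012*n+[0,0,hz] for u,v in((-1,1),(1,1),(1,-1),(-1,-1))]+[t+u*.028*y+.012*n+[0,0,hz-.076] for u in(-1,1)]
  print(np.round(proj(a,P)*1.25,1).tolist(), 'actual ~ (303,340),(498,340),(495,410),(303,410)')
c=[.4907,.068,1.5369]
for u,v,z in((315,200,.023),(315,188,.073),(312,203,.023)): 
  w=onz(a,(u,v),z); d=w[:2]-c[:2]; print(w, 'clampx',d@[np.cos(c[2]),np.sin(c[2])])
w=onz(a,(320,145.8),.078);print(w,(w[:2]-c[:2])@[np.cos(c[2]),np.sin(c[2])])
print(camT(a)[:3,3])
E
```

```text
1.075264546146031
[[301.4, 345.2], [504.1, 345.3], [497.9, 418.8], [307.2, 418.7], [339.4, 265.6], [463.8, 265.7]] actual ~ (303,340),(498,340),(495,410),(303,410)
[0.49156713 0.10546971 0.023     ] clampx 0.037477573256807374
[0.49186252 0.13029038 0.073     ] clampx 0.062293991854033975
[0.48829044 0.10196181 0.023     ] clampx 0.03386063992332316
[0.49579378 0.17040218 0.078     ] 0.10251598401601991
[0.49501452 0.19958998 0.38202137]
```

View pics/c1s.png

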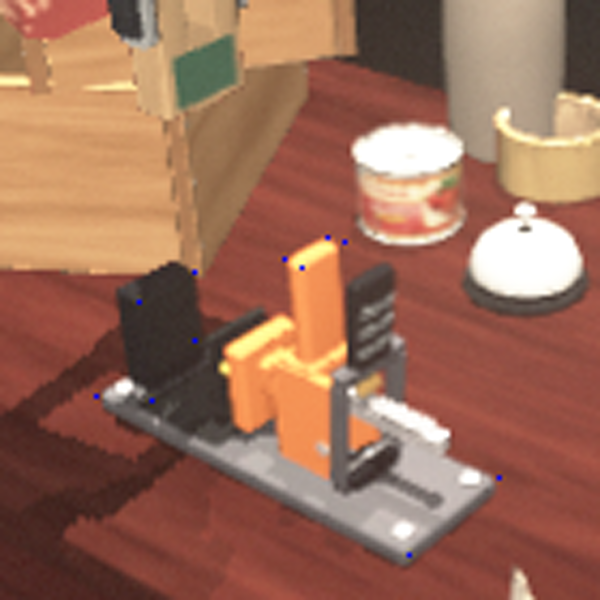

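The overlay on the scene view agrees to 1–2 px, and the sign sits about 1.5 mm towards +y in the hand. I'll align and then descend.

Emit:
jog_arm --pt "-3 8 0 -3 0" --pt "0 8 0 0 0" --pt "0 0 -20 0 0" --pt "0 0 -35 0 0" --pt "0 0 -35 0 0" --pt "0 0 -30 0 0" --pt "0 0 0 0 0" --pt "0 0 0 0 0"

```text
clock: 9.73
tcp_pos: [0.4928, 0.1497, 0.1422]
orientation: [-0.001, 0.718, 0.696, -0.002]
ft_force: [0.7, 0.0, -0.8]
gripper_width: 0.0552
gripper_force: 64.2
```

Emit:
jog_arm --pt "0 0 0 0 0" --pt "0 0 0 0 0" --pt "0 0 0 0 0" --pt "0 0 0 0 0" --pt "0 0 0 0 0" --pt "0 0 0 0 0" --pt "0 0 0 0 0" --pt "0 0 0 0 0"

```text
clock: 10.4
tcp_pos: [0.494, 0.1495, 0.1439]
orientation: [0.0, 0.719, 0.695, 0.0]
ft_force: [0.8, 0.3, -2.1]
gripper_width: 0.0554
gripper_force: 64.2
```

Emit:
jog_arm --pt "0 0 -8 0 0" --pt "0 0 -8 0 0" --pt "0 0 -8 0 0" --pt "0 0 -8 0 0" --pt "0 0 -8 0 0" --pt "0 0 -8 0 0" --pt "0 0 -8 0 0" --pt "0 0 -4 0 0"

```text
clock: 11.07
tcp_pos: [0.4933, 0.1494, 0.0821]
orientation: [-0.001, 0.719, 0.695, -0.001]
ft_force: [0.2, -0.1, -1.7]
gripper_width: 0.0549
gripper_force: 64.2
```

Emit:
jog_arm --pt "0 0 0 0 0" --pt "0 0 0 0 0" --pt "0 0 0 0 0" --pt "0 0 -1 0 0" --pt "0 0 -1 0 0" --pt "0 0 -1 0 0" --pt "0 0 0 0 0" --pt "0 0 0 0 0"

```text
clock: 11.73
tcp_pos: [0.494, 0.1496, 0.0808]
orientation: [-0.0, 0.719, 0.695, -0.0]
ft_force: [0.8, 0.2, -1.0]
gripper_width: 0.0551
gripper_force: 64.2
```

Emit:
jog_arm --pt "0 0 -1 0 0" --pt "0 0 -1 0 0" --pt "0 0 -1 0 0" --pt "0 0 -1 0 0" --pt "0 0 0 0 0" --pt "0 0 0 0 0" --pt "0 0 0 0 0" --pt "0 0 0 0 0"

```text
clock: 12.4
tcp_pos: [0.4941, 0.1496, 0.0769]
orientation: [0.0, 0.719, 0.695, 0.0]
ft_force: [-1.0, 0.7, -1.9]
gripper_width: 0.0551
gripper_force: 64.2
```

Emit:
jog_arm --pt "0 0 -1 0 0" --pt "0 0 -1 0 0" --pt "0 0 0 0 0" --pt "0 0 0 0 0" --pt "0 0 0 0 0" --pt "0 0 0 0 0" --pt "0 0 0 0 0" --pt "0 0 0 0 0"

```text
clock: 13.07
tcp_pos: [0.4941, 0.1496, 0.0748]
orientation: [0.0, 0.719, 0.695, 0.0]
ft_force: [0.2, 0.2, -2.0]
gripper_width: 0.0556
gripper_force: 64.5
```

Emit:
jog_arm --pt "0 0 -1 0 0" --pt "0 0 0 0 0" --pt "0 0 0 0 0" --pt "0 0 0 0 0" --pt "0 0 0 0 0" --pt "0 0 0 0 0" --pt "0 0 0 0 0" --pt "0 0 0 0 0"

```text
clock: 13.73
tcp_pos: [0.4942, 0.1496, 0.0746]
orientation: [0.0, 0.719, 0.695, -0.0]
ft_force: [-3.0, -0.2, 5.4]
gripper_width: 0.0554
gripper_force: 64.8
```

Contact reads +5 N, so the sign is on the bed. Releasing and going straight up.

Emit:
jog_arm --pt "0 0 0.4 0 0.75" --pt "0 0 0 0 0.85" --pt "0 0 0 0 1" --pt "0 0 0 0 1" --pt "0 0 0 0 1" --pt "0 0 0 0 1" --pt "0 0 0 0 1" --pt "0 0 0 0 1"

```text
clock: 14.4
tcp_pos: [0.4941, 0.1496, 0.0742]
orientation: [0.0, 0.719, 0.695, 0.0]
ft_force: [-0.5, 0.3, 0.5]
gripper_width: 0.0853
gripper_force: 0.0
```

Emit:
jog_arm --pt "0 0 10 0 1" --pt "0 0 15 0 1" --pt "0 0 20 0 1" --pt "0 0 30 0 1" --pt "0 0 40 0 1" --pt "0 0 40 0 1" --pt "0 0 30 0 1" --pt "0 0 0 0 1"

```text
clock: 15.07
tcp_pos: [0.4975, 0.1501, 0.2692]
orientation: [0.004, 0.719, 0.695, 0.006]
ft_force: [0.1, 0.4, 1.1]
gripper_width: 0.0856
gripper_force: 0.0
```

```bash
python3 - <<'E'
from h import *
from fit import tf
import pickle
a=grab('wrist');b=grab('scene');pickle.dump((a,b),open('p1.pkl','wb'));print(a['s']['tcp_pos'],a['s']['gripper_width'])
c=[.4907,.068,1.5369]
E_=[(x,y,z) for z in(12,88) for x,y in((70,-28),(70,28),(94,28),(94,-28))]
for im in(a,b):
    q=proj(im,[tf(c,p) for p in E_]); 
    for u,v in q: cv2.circle(im['pixels'],(int(round(u)),int(round(v))),0,(255,0,255),-1)
A=cv2.resize(a['pixels'][80:400,240:400,::-1],(400,600)[::1] if 0 else (300,600),interpolation=cv2.INTER_CUBIC)
B=cv2.resize(b['pixels'][160:280,190:290,::-1],(500,600),interpolation=cv2.INTER_CUBIC)
cv2.imwrite('pics/p1.png',np.hstack([A,B]))
E
```

```text
[0.49750932 0.15013512 0.26917336] 0.0856350326617113
```

View pics/p1.png

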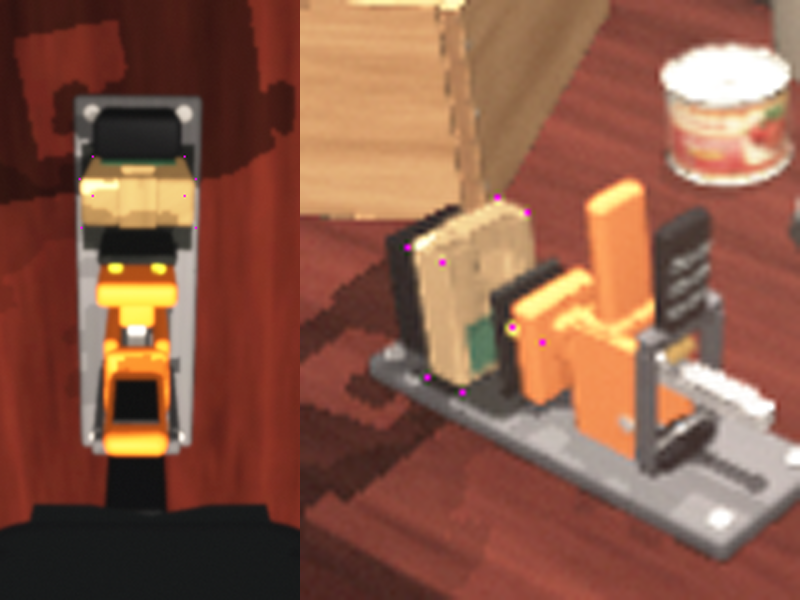

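The sign stands on the bed square between the jaws and matches the predicted corner dots. In the wrist panel its top spans about (80–197, 180–228), and there is a gap to the cushion. Next I'll turn 90° and go over the trigger.

Emit:
jog_arm --pt "-1 -14 0 7 1" --pt "-1 -14 0 7 1" --pt "-1 -14 0 7 1" --pt "-1 -14 0 7 1" --pt "-0.5 -14 0 7 1" --pt "0 -14 0 7 1" --pt "0 -14 0 7 1" --pt "0 -12 0 7 1"

```text
clock: 15.83
tcp_pos: [0.4884, 0.0388, 0.2568]
orientation: [-0.002, 0.305, 0.952, -0.001]
ft_force: [-0.7, 0.5, -0.4]
gripper_width: 0.086
gripper_force: 0.0
```

Emit:
jog_arm --pt "0 0 0 7 1" --pt "0 0 0 7 1" --pt "0 0 0 7 1" --pt "0 0 0 7 1" --pt "0 0 0 6 1" --pt "0 0 0 0 1" --pt "0 0 0 0 1" --pt "0 0 0 0 1"

```text
clock: 16.5
tcp_pos: [0.489, 0.0396, 0.258]
orientation: [-0.001, 0.018, 1.0, 0.0]
ft_force: [-0.9, -0.1, -0.1]
gripper_width: 0.0853
gripper_force: 0.0
```

Emit:
jog_arm --pt "0 0 0 0 1" --pt "0 0 0 0 1" --pt "0 0 0 0 1" --pt "0 0 0 0 1" --pt "0 0 0 0 1" --pt "0 0 0 0 1" --pt "0 0 0 0 1" --pt "0 0 0 0 1"

```text
clock: 17.17
tcp_pos: [0.4896, 0.0395, 0.2593]
orientation: [0.0, 0.016, 1.0, 0.0]
ft_force: [0.0, 0.6, 0.6]
gripper_width: 0.0852
gripper_force: 0.0
```

```bash
python3 - <<'E'
from h import *
from fit import tf
import pickle
a=grab('wrist');pickle.dump(a,open('t1.pkl','wb'));c=[.4907,.068,1.5369]
hsv=cv2.cvtColor(a['pixels'],cv2.COLOR_RGB2HSV)
L=lambda *P:np.round(proj(a,[tf(c,p) for p in P]),1).tolist()
print('handle',L((-26,-15,142),(-26,15,142),(-14,15,142),(-14,-15,142)))
print('padd rear top',L((-62,-15,142),(-62,15,142)),'cush face',L((44,-21,73),(44,21,73),(58,21,73)),'sign top',L((70,28,88),(94,28,88),(70,-28,88)))
print('tcp',proj(a,a['s']['tcp_pos']+np.array([0,0,-.006])))
# colour letters map
h,s,v=[hsv[...,i].astype(int) for i in range(3)]
m=np.full(h.shape,'.');m[(s>140)&(h<20)&(v>90)]='o';m[(h>=22)&(h<34)&(s>150)&(v>150)]='y';m[v<55]='k';m[(s<60)&(v>90)]='g';m[(h>12)&(h<25)&(s>50)&(s<=140)&(v>100)]='w';m[(h>45)&(h<95)&(s>60)]='n'
for r in range(100,400,6): print(r,''.join(m[r,200:520:3]))
E
```

```text
handle [[323.3, 227.7], [323.5, 188.2], [340.1, 188.3], [339.4, 227.7]]
padd rear top [[274.9, 227.6], [273.5, 188.2]] cush face [[396.3, 209.6], [399.0, 165.6], [414.1, 165.7]] sign top [[432.9, 160.5], [459.9, 160.7], [427.5, 221.6]]
tcp [[319.98472826 282.34904473]]
100 ooooooooooooooooooooooooooooooooooooooooooo...............ooooo.o..............oooooooooooooooooooooooooooo
106 ooooooooooooooooooooooooooooooooooooooooooo...............o.ooo................oooooooooooooooooooooooooooo
112 oooooooooooooooooooooooooooooooooooooooooo........ooooooooooooooooooooooo......oooooooooooooooooooooooooooo
118 oooooooooooooooooooooooooooooooooooooooooo........oooooooooooooooooooooo......ooooooooooooooooooooooooooooo
124 oooooooooooooooooooooooooooooooooooooooooo........ooooooooooooooooooooo........oooooooooooooooooooooooooooo
130 ooooooooooooooooooooooooooooooooooooooooooo.......ooooooooooooooooooooo.......ooooooooooooooooooooooooooooo
136 oooooooooooooooooooooooooooooooooooooooooo.......oooooooooooooooooooooo.......ooooooooooooooooooooooooooooo
142 oooooooooooooooo.ggggggggggggggggggggggggg
[... 4069 characters left out ...]
kkkkkkkkkkkkkkkkkkkkkkkkkkkk
364 kkkkkkkkkkoo.kkkkkkkkkkkkkkkkkkkkkkkkkkkkkkkkkkkkkkkkkkkkkkkkkkkkkkk.ookkkkkkkkkkkkkkkkkkkkkkkkkkkkkkkkkkkk
370 kkkkkkkkkkkkkkkkkkkkkkkkkkkkkkkkkkkkkkkkkkkkkkkkkkkkkkkkkkkkkkkkkkkkkkkkkkkkkkkkkkkkkkkkkkkkkkkkkk.......kk
376 kkkkkkkkkkkkkkkkkkkkkkkkkkkkkkkkkkkkkkkkkkkkkkkkkkkkkkkkkkkkkkkkkkkkkkkkkkkkkkkkkkkkkkkkkkkkkkkkkkkk.......
382 kkkkkkkkkkkkkkkkkkkkkkkkkkkkkkkkkkkkkkkkkkkkkkkkkkkkkkkkkkkkkkkkkkkkkkkkkkkkkkkkkkkkkkkkkkkkkkkkkkkkooooooo
388 kkkkkkkkkkkkkkkkkkkkkkkkkkkkkkkkkkkkkkkkkkkkkkkkkkkkkkkkkkkkkkkkkkkkkkkkkkkkkkkkkkkkkkkkkkkkkkkkkkkoooooooo
394 kkkkkkkkkkkkkkkkkkkkkkkkkkkkkkkkkkkkkkkkkkkkkkkkkkkkkkkkkkkkkkkkkkkkkkkkkkkkkkkkkkkkkkkkkkkkkkkkkkooooooooo
```

Emit:
jog_arm --pt "0 0.5 -15 0 1" --pt "0 0 -25 0 1" --pt "0 0 -30 0 1" --pt "0 0 -30 0 1" --pt "0 0 -25 0 1" --pt "0 0 -15 0 1" --pt "0 0 0 0 1" --pt "0 0 0 0 1"

```text
clock: 17.88
tcp_pos: [0.489, 0.0401, 0.1186]
orientation: [-0.001, 0.016, 1.0, 0.0]
ft_force: [-0.2, 0.9, -0.1]
gripper_width: 0.085
gripper_force: 0.0
```

Emit:
jog_arm --pt "0 0 0 0 1" --pt "0 0 0 0 1" --pt "0 0 0 0 1" --pt "0 0 0 0 1" --pt "0 0 0 0 0.9" --pt "0 0 0 0 0.85" --pt "0 0 0 0 0.85" --pt "0 0 0 0 0.85"

```text
clock: 18.55
tcp_pos: [0.4895, 0.0401, 0.1193]
orientation: [0.0, 0.016, 1.0, -0.0]
ft_force: [0.0, -0.1, -0.8]
gripper_width: 0.0729
gripper_force: 0.0
```

```bash
cat > look.py <<'E'
from h import *
from fit import tf
import sys,pickle
a=grab('wrist');pickle.dump(a,open(sys.argv[1]+'.pkl','wb'));c=[.4907,.068,1.5369]
print(a['s']['tcp_pos'],a['s']['gripper_width'],a['s']['ft_force'],a['s']['clock'])
L=lambda *P:np.round(proj(a,[tf(c,p) for p in P]),1).tolist()
print('handle',L((-14,15,142),(-14,-15,142)),'cush44,58,76 top y+21',L((44,21,73),(58,21,73),(76,21,73)),'y0',L((44,0,73),(58,0,73)))
hsv=cv2.cvtColor(a['pixels'],cv2.COLOR_RGB2HSV)
h,s,v=[hsv[...,i].astype(int) for i in range(3)]
m=np.full(h.shape,'.');m[(s>170)&(h>=7)&(h<20)&(v>150)]='o';m[(h>=22)&(h<34)&(s>150)&(v>100)]='y';m[v<55]='k';m[(s<60)&(v>90)]='g';m[(h>12)&(h<25)&(s>50)&(s<=140)&(v>100)]='w';m[(h>45)&(h<95)&(s>60)]='n'
r0,r1,c0,c1,st=map(int,sys.argv[2:7])
for r in range(r0,r1,st*2): print(r,''.join(m[r,c0:c1:st]))
E
python3 look.py t2 0 330 200 640 4
```

```text
[0.48953772 0.04005803 0.11925822] 0.0728972478195091 [ 0.01255896 -0.07290218 -0.81695604] 18.55
handle [[364.0, 284.6], [360.3, 362.0]] cush44,58,76 top y+21 [[459.5, 207.4], [485.7, 207.4], [518.8, 207.5]] y0 [[455.0, 245.3], [480.5, 245.2]]
0 ..ww.wgggggggggg..gggggggg...g.............wwwwwwwwwwwwwwwwwwwwwwwwwwwwwwwwwwwwwwwwwwwwwwwwwwwwwwwwwwwwwwwwwww
8 wwwwwww..........wwwwwwwwwwwwwwwwwwwwwwwwwwwwwwwwwwwwwwwwwwwwwwwwwwwwwwwwwwwwwwwwwwwwwwwwwwwwwwwwwwwwwwwwwwwww
16 ..............wwwwwwwwwwwwwwwwww.w...............ww..wwwwwww.w.w..ww....wwwwwwwwwwwwwwwwwwwwwwwwwwwwwwwwwwwwww
24 wwwwwwwwwwwwwwwww.w...................wwwwwwwwwwwwwwwwwwwwwwwwwwwwwwwwwwwwwwwwwwwwwwwwwwwwwwwwwwwwwwwwwwwwwwww
32 wwwwwwww....oo.o..............................................................................................
40 ..............................................................................................................
48 ..............................................................................................................
56 ........................................................
[... 3259 characters left out ...]
..........
288 ggkkkkkkkkkkkkkkkkkg.g...........oooooooooo........kkkkkkkkggggkk..........wwwww.gggggggg.....................
296 ggkkkkkkkkkkkkkkkkgg.............oooooooooo........kkkkkkkkgg.kkkkkkkk.......ww.ggggggggw.....................
304 kkkkkkkkkkkkkkkkk................ooooooooo..........kkkkkkkkkkkkkkkkkkk.......kkkkkkkw........................
312 kkkkkkkkkkkkkkkk.................ooooooooo...........kkkkkkkkkkkkkkkkkkkkkkkkkkkkkkkkkkkk.....................
320 kkkkkkkkkkkkkkk..................ooooooooo............kkkkkkkkkkkkkkkkkkkkkkkkkkkkkkkkkkkkk...................
328 kkkkkkkkkkkkkk...................ooooooooo.............kkkkkkkkkkkkkkkkkkkkkkkkkkkkkkkkkkkkkk.................
```

Emit:
jog_arm --pt "0 0 0 0 0.75" --pt "0 0 0 0 0.65" --pt "0 0 0 0 0.6" --pt "0 0 0 0 0.6" --pt "0 0 0 0 0.6" --pt "0 0 0 0 0.6" --pt "0 0 0 0 0.6" --pt "0 0 0 0 0.6"

```text
clock: 19.27
tcp_pos: [0.4902, 0.0392, 0.12]
orientation: [0.001, 0.016, 1.0, -0.001]
ft_force: [0.5, -4.1, 3.4]
gripper_width: 0.0511
gripper_force: 2.5
```

Emit:
jog_arm --pt "0 0 0 0 0.55" --pt "0 0 0 0 0.5" --pt "0 0 0 0 0.45" --pt "0 0 0 0 0.42" --pt "0 0 0 0 0.4" --pt "0 0 0 0 0.38" --pt "0 0 0 0 0.38" --pt "0 0 0 0 0.38"

```text
clock: 19.93
tcp_pos: [0.4905, 0.04, 0.1208]
orientation: [0.001, 0.016, 1.0, -0.0]
ft_force: [-1.7, -2.1, 7.7]
gripper_width: 0.0325
gripper_force: 7.6
```

```bash
python3 look.py t3 160 340 200 560 4
```

```text
[0.49046703 0.04002804 0.12081822] 0.03253463089788412 [-1.66766379 -2.0954301   7.70926457] 19.9333
handle [[363.5, 279.8], [359.9, 356.7]] cush44,58,76 top y+21 [[458.5, 204.7], [484.6, 204.8], [517.5, 204.8]] y0 [[454.1, 242.4], [479.4, 242.3]]
160 ..gggggggggggggggggggggggggggggggggggggggggggggggggggggggggggggggggggggggggggggggggggg....
168 ...ggggggggggggggggggggggggggggggggggggggggggggggggggg.......kkkkkkkkkk......ggggggggg....
176 ...ggggggggggggggggggggggggggggggggggggggggggggggggggg.......kkkkk.wwwwwwwwwwggggggggg....
184 ...ggggggggggggggggggg.....ooooo..........gggggggggggooooo..kkkkkk.wwwwwwwwwwwwwwwwkkg....
192 ...gggggggggggggggggg......o..oooooooooooooggggggggg.ooooooookkkkkknnnnwwwwwwwwwwwwwwwww.k
200 ...gggggggggggggggggg......ooooooooooooooooo.gggggggoooooooooooo.kkkkknwwwwwwwwwww.ggggggg
208 ...gggggggggggggggggg.gggg.oooooooooooooooooo.gg....oooooooo.yyyyykkkkkkwwwwwwwwwwgggggggg
216 ....ggggggggggggggggg.ggggooooooooooooooooooooggooooooooooooy..ookkkkkkkwwwwwwwwwwgggggggg
224 ..gggggggggggggggggggg....gggggooooooooooooogggggo.yyy..oooo...okkkkkkkwwwwwwwwwwggggggg
[... 632 characters left out ...]
..................wwwwwww.gggggggg.
288 .......kkkkkkkkkggkkkkkkkkkk.....ooooooooo.ggkkkkkkkk.........kk...........wwww.ggggggggw.
296 k.....kkkkkkkkkkkkkkkkkkkkkk.....ooooooooo.kkkkkkkkkkkk.....kkkkkkkkk........wwggggggggg..
304 kkkkkkkkkkkkkkkkkkkkkkkkkkkk.....ooooooooo.kkkkkkkkkkkkkkkkkkkkkkkkkkkkk..................
312 kkkkkkkkkkkkkkkkkkkk.kkkkkkk.....ooooooooo.kkkkkkkkkkkkkkkkkkkkkkkkkkkkkkkkk..............
320 kkkkkkkkkkkkkkkkkkkk.kkkkkkk.....oooooooookkkkkkkkkkkkkkkkkkkkkkkkkkkkkkkkkkkkk...........
328 kkkkkkkkkkkkkkkkk....kkkkkkk.....ooooooooogkkkkkkkkkkkkkkkkkk...kkkkkkkkkkkkkkkkkk........
336 kkkkkkkkkkkkkkkkk....kkkkkkk.....ooooooooo..kkkkkkkkkkkkk.........kkkkkkkkkkkkkkkkkkk.....
```

```bash
cat > strip.py <<'E'
from h import *
from fit import tf
import sys,pickle
c=[.4907,.068,1.5369]
def strips(a):
    print(a['s']['tcp_pos'],a['s']['gripper_width'],np.round(a['s']['ft_force'],1),a['s']['clock'])
    X=np.arange(10,100,1.0)
    print('      '+''.join(str(int(x)//10) if x%10==0 else ' ' for x in X))
    g=cv2.GaussianBlur(a['pixels'],(0,0),.5)
    for y in(18,14,8,0,-6):
        q=proj(a,[tf(c,(x,y,73)) for x in X]).astype(np.float32)
        p=cv2.remap(g,q[:,0].reshape(1,-1),q[:,1].reshape(1,-1),cv2.INTER_LINEAR)
        h,s,v=[cv2.cvtColor(p,cv2.COLOR_RGB2HSV)[0,:,i].astype(int) for i in range(3)]
        m=np.full(h.shape,'.');m[(s>170)&(h>=5)&(h<20)&(v>150)]='O';m[(s>150)&(h>=5)&(h<20)&(v<=150)&(v>=55)]='o';m[(h>=21)&(h<34)&(s>150)&(v>100)]='y';m[(h>12)&(h<30)&(s>40)&(s<=150)&(v>90)]='w';m[(s<60)&(v>90)]='g';m[(h>45)&(h<95)&(s>60)]='n';m[v<70]='k'
        print('%5d '%y+''.join(m),) 
        if len(sys.argv)>2: print(v.tolist())
if __name__=='__main__':
    if sys.argv[1]=='old':
        for f in('t2','t3'): strips(pickle.load(open(f+'.pkl','rb')))
    else:
        a=grab('wrist');pickle.dump(a,open(sys.argv[1]+'.pkl','wb'));strips(a)
E
python3 strip.py old
```

```text
[0.48953772 0.04005803 0.11925822] 0.0728972478195091 [ 0.  -0.1 -0.8] 18.55
      1         2         3         4         5         6         7         8         9         
   18 OOOOOOOOOOOOOOOOOOOOOOOOyyyyykkkkkkkkkkkkknnnnnwwwwwwwwwwwwwwwwwwwwwwwwwgggggggggggggggggg
   14 OOOOOOOOOOOOOOOOOOOOOOOOOkkkkkkkkkkkkkkkkknnnn.wwwwwwwwwwwwwwwwwwwwwwwwwgggggggggggggggggg
    8 OyyyyyyyOOOOOOOOOOOOOOOOOkkkkkkkkkkkkkkkkknnnn.wwwwwwwwwwwwwwwwwwwwwwwwggggggggggggggggggg
    0 yyyyyyy.OOOOOOO.yyyy..OOyyyy.kkkkkkkkkkkkknnnn.wwwwwwwwwwwwwwwwwwwwwwwwggggggggggggggggggg
   -6 gggg.Ookkkkkgggggg..O.OOO.y.kkkkkkkkkkkkkwww.n.wwwwwwwwwwwwwwwwwwwwwwwwwwggggggggggggggggg
[0.49046703 0.04002804 0.12081822] 0.03253463089788412 [-1.7 -2.1  7.7] 19.9333
      1         2         3         4         5         6         7         8         9         
   18 OOOOOOOOOOOOOOOOOOOOOOOOyyyyyyyyyyyyykkkkkkkkkkkkkwwwwwwwwwwwwwwwwwwwwwwgggggggggggggggggg
   14 OOOOOOOOOOOOOOOOOOOOOOOOyyyyyy.OOOkkkkkkkkkkkkkkkwwwwwwwwwwwwwwwwwwwwwwwgggggggggggggggggg
    8 ggwO.yyyyyyyyyyyOOOOOOOOyyyyy..OOOkkkkkkkkkkkkkkkwwwwwwwwwwwwwwwwwwwwwwggggggggggggggggggg
    0 .OOO.yyyyyyyyyyyOOOOOOOOyyyyy..O.yyy.kkkkkkkkkkkkwwwwwwwwwwwwwwwwwwwwwwggggggggggggggggggg
   -6 gggggggggg..oOOOOOOOOOOO.yyy...OOOyykkkkkkkkkkkkk.wwwwwwwwwwwwwwwwwwwwwwwggggggggggggggggg
```

Emit:
jog_arm --pt "0 0 0 0 0.45" --pt "0 0 0 0 0.6" --pt "0 0 0 0 0.7" --pt "0 0 0 0 0.8" --pt "0 0 0 0 0.85" --pt "0 0 0 0 0.85" --pt "0 0 0 0 0.85" --pt "0 0 0 0 0.85"

```text
clock: 20.65
tcp_pos: [0.4895, 0.0402, 0.1191]
orientation: [-0.0, 0.016, 1.0, 0.0]
ft_force: [0.0, 0.1, 0.3]
gripper_width: 0.0722
gripper_force: 0.0
```

Emit:
jog_arm --pt "0 0 0 0 0.85" --pt "0 0 0 0 0.85" --pt "0 0 0 0 0.85" --pt "0 0 0 0 0.75" --pt "0 0 0 0 0.65" --pt "0 0 0 0 0.55" --pt "0 0 0 0 0.5" --pt "0 0 0 0 0.45"

```text
clock: 21.32
tcp_pos: [0.4904, 0.0383, 0.1206]
orientation: [0.001, 0.016, 1.0, -0.002]
ft_force: [-1.6, -7.2, 5.1]
gripper_width: 0.039
gripper_force: 3.8
```

Emit:
jog_arm --pt "0 0 0 0 0.42" --pt "0 0 0 0 0.4" --pt "0 0 0 0 0.38" --pt "0 0 0 0 0.36" --pt "0 0 0 0 0.36" --pt "0 0 0 0 0.36" --pt "0 0 0 0 0.36" --pt "0 0 0 0 0.36"

```text
clock: 21.98
tcp_pos: [0.4906, 0.0408, 0.1212]
orientation: [0.001, 0.016, 1.0, 0.001]
ft_force: [-1.2, 3.0, 8.2]
gripper_width: 0.031
gripper_force: 10.1
```

```bash
python3 strip.py t4
```

```text
[0.49061586 0.04078575 0.12123087] 0.030986212941552637 [-1.2  3.   8.2] 21.9833
      1         2         3         4         5         6         7         8         9         
   18 gggggg.OOOOOOOOOOOOOOOOOOOOOOOOyyyyyyyy..yyy.kkkkkkkkkkkkkwwwwwwwwwwwwwwgggggggggggggggggg
   14 ggggg.OOOOOOOOOOOOOOOOOOOOOOOOOOyyyyyy.OOOkkkkkkkkkkkkkkkkwwwwwwwwwwwwwwgggggggggggggggggg
    8 gggggggggwOOyyyyyyyyyyy.OOOOOOOOyyyyy..OOOkkkkkkkkkkkkkkkwwwwwwwwwwwwwwggggggggggggggggggg
    0 ggggggg..OOO.yyyyyy.yyyyOOOOOOOO.yyyy..OOyyykkkkkkkkkkkkk.wwwwwwwwwwwwwggggggggggggggggggg
   -6 gggggggggg.kkkkkk..OOOOOOOOOOOOO.yyyy..OOOy.kkkkkkkkkkkkk.wwwwwwwwwwwwwwwggggggggggggggggg
```

Emit:
jog_arm --pt "0 1 0 0 0.45" --pt "0 0 0 0 0.6" --pt "0 0 0 0 0.7" --pt "0 0 0 0 0.8" --pt "0 0 0 0 0.85" --pt "0 0 0 0 0.85" --pt "0 0 0 0 0.85" --pt "0 0 0 0 0.85"

```text
clock: 22.7
tcp_pos: [0.4895, 0.0411, 0.1192]
orientation: [-0.0, 0.016, 1.0, 0.0]
ft_force: [0.3, 0.4, 0.5]
gripper_width: 0.0727
gripper_force: 0.0
```

Emit:
jog_arm --pt "0 0 0 0 0.85" --pt "0 0 0 0 0.85" --pt "0 0 0 0 0.85" --pt "0 0 0 0 0.75" --pt "0 0 0 0 0.65" --pt "0 0 0 0 0.55" --pt "0 0 0 0 0.52" --pt "0 0 0 0 0.5"

```text
clock: 23.37
tcp_pos: [0.4903, 0.0395, 0.1204]
orientation: [0.001, 0.016, 1.0, -0.002]
ft_force: [-0.7, -7.0, 4.3]
gripper_width: 0.0429
gripper_force: 3.5
```

Emit:
jog_arm --pt "0 0 0 0 0.48" --pt "0 0 0 0 0.46" --pt "0 0 0 0 0.44" --pt "0 0 0 0 0.42" --pt "0 0 0 0 0.4" --pt "0 0 0 0 0.4" --pt "0 0 0 0 0.4" --pt "0 0 0 0 0.4"

```text
clock: 24.03
tcp_pos: [0.4905, 0.0393, 0.121]
orientation: [0.001, 0.016, 1.0, -0.002]
ft_force: [-2.3, -7.2, 7.2]
gripper_width: 0.0343
gripper_force: 5.1
```

```bash
python3 strip.py t5
```

```text
[0.4905269  0.03932453 0.12104598] 0.034304719020279324 [-2.3 -7.2  7.2] 24.0333
      1         2         3         4         5         6         7         8         9         
   18 ggggggggg.oOOOOOOOOOOOOOOOOOOOOOOOOOyyyyyyy.Oyyyykkkkkkkkkkkkk.wwwwwwwwwwwgggggggggggggggg
   14 ggggggggg.OOOOOOOOOOOOOOOOOOOOOOOOOOOyyyyy..OOOkkkkkkkkkkkkkkk.wwwwwwwwwwwgggggggggggggggg
    8 ggggggggggggggwO.yyyyyyyyyyyOOOOOOOOOyyyyy..OOOkkkkkkkkkkkkkkkwwwwwwwwwwwwgggggggggggggggg
    0 ggggggggg.k.oOOOO.yyyy.yyyy.OOOOOOOOOyyyyy..OOyykkkkkkkkkkkkkkwwwwwwwwwwwwgggggggggggggggg
   -6 gggggggggg.......kkkk..OOOOOOOOOOOOOO.yyy...OOOykkkkkkkkkkkkkkwwwwwwwwwwwwgggggggggggggggg
```

Emit:
jog_arm --pt "0 0 0 0 0.38" --pt "0 0 0 0 0.36" --pt "0 0 0 0 0.35" --pt "0 0 0 0 0.34" --pt "0 0 0 0 0.34" --pt "0 0 0 0 0.34" --pt "0 0 0 0 0.34" --pt "0 0 0 0 0.34"

```text
clock: 24.75
tcp_pos: [0.4906, 0.0417, 0.1214]
orientation: [0.001, 0.016, 1.0, 0.001]
ft_force: [-2.8, 1.9, 10.1]
gripper_width: 0.029
gripper_force: 10.4
```

```bash
python3 strip.py t6
```

```text
[0.49061805 0.04165689 0.12143228] 0.028965573775994433 [-2.8  1.9 10.1] 24.75
      1         2         3         4         5         6         7         8         9         
   18 ggggggggg.kkkoOOOOOOOOOOOOOOOOOOOOOOOOOO.yyyyy.OOyyykkkkkkkkkkkkk.wwwwwwwwwwwwgggggggggggg
   14 ggggggggggkk.OOOOOOOOOOOOOOOOOOOOOOOOOOO.yyyyy.OOOokkkkkkkkkkkkkk.wwwwwwwwwwwggggggggggggg
    8 gggggggggggggggggwOOyyyyyyyyyy.OOOOOOOOO.yyyyy.OOOkkkkkkkkkkkkkkkwwwwwwwwwwwwggggggggggggg
    0 ggggggggggkkkk.oOOOO.yyy..yyyyyOOOOOOOOO.yyyy..OOyykkkkkkkkkkkkkk.wwwwwwwwwwwggggggggggggg
   -6 gggggggggg...kk.kkkkkkkkk.OOOOOOOOOOOOOO.yyy...OOO.kkkkkkkkkkkkkk.wwwwwwwwwwwggggggggggggg
```

Emit:
jog_arm --pt "0 0 0 0 0.45" --pt "0 0 0 0 0.6" --pt "0 0 0 0 0.7" --pt "0 0 0 0 0.8" --pt "0 0 0 0 0.85" --pt "0 0 0 0 0.85" --pt "0 0 0 0 0.85" --pt "0 0 0 0 0.85"

```text
clock: 25.47
tcp_pos: [0.4895, 0.0411, 0.1192]
orientation: [-0.0, 0.016, 1.0, 0.0]
ft_force: [0.0, -0.7, -0.6]
gripper_width: 0.0724
gripper_force: 0.0
```

Emit:
jog_arm --pt "0 0 0 0 0.85" --pt "0 0 0 0 0.85" --pt "0 0 0 0 0.85" --pt "0 0 0 0 0.75" --pt "0 0 0 0 0.65" --pt "0 0 0 0 0.58" --pt "0 0 0 0 0.54" --pt "0 0 0 0 0.54"

```text
clock: 26.13
tcp_pos: [0.4906, 0.0392, 0.1207]
orientation: [0.001, 0.016, 1.0, -0.002]
ft_force: [-0.8, -8.3, 5.1]
gripper_width: 0.0462
gripper_force: 3.8
```

```bash
python3 strip.py t7
```

```text
[0.49055381 0.03918391 0.12067721] 0.046175452508650766 [-0.8 -8.3  5.1] 26.1333
      1         2         3         4         5         6         7         8         9         
   18 gggggggggkkkkkkoOOOOOOOOOOOOOOOOOOOOOOOOOOO.yyyyy..OOokkkkkkkkkkk..wwwwwwwwwwwwwgggggggggg
   14 ggggggggg.kkkkkoOOOOOOOOOOOOOOOOOOOOOOOOOOO.yyyy...OOokkkkkkkkkkk..wwwwwwwwwwwwggggggggggg
    8 ggggggggggggggggggggwOOyyyyyyyyyyy.OOOOOOOO.yyyy...OOokkkkkkkkkk...wwwwwwwwwwwwggggggggggg
    0 ggggggggg.kkkkkkk.oOOOO.yy...yyyyy.OOOOOOOOOyyyy...OOokkkkkkkkkkk..wwwwwwwwwwwwwgggggggggg
   -6 gggggggggg.kk.k.k....kkkkk..oOOOOOOOOOOOOOOOyyyy..OOOokkkkkkkkkkkkkwwwwwwwwwwwwggggggggggg
```

```bash
cat > reg.py <<'E'
from h import *
from fit import tf
import sys,pickle
c=[.4907,.068,1.5369]
def rect(a,z):
    X,Y=np.meshgrid(np.arange(0,110,.25),np.arange(26,-10,-.25))
    P=np.stack([X.ravel(),Y.ravel(),np.full(X.size,z)],1)/1000
    cc,s=np.cos(c[2]),np.sin(c[2]); W=np.stack([c[0]+cc*P[:,0]-s*P[:,1],c[1]+s*P[:,0]+cc*P[:,1],P[:,2]],1)
    q=proj(a,W).astype(np.float32).reshape(X.shape+(2,))
    return cv2.remap(a['pixels'],q[...,0],q[...,1],cv2.INTER_LINEAR)
def shift(A,B,x0,x1,y0=20,y1=100,lim=(-4,16)):  # mm shift of patch from A to B
    t=A[y0:y1,int(x0*4):int(x1*4)]
    l=max(0,int((x0+lim[0])*4)); r=int((x1+lim[1])*4)
    m=cv2.matchTemplate(B[y0-6:y1+6,l:r],t,cv2.TM_CCOEFF_NORMED); _,v,_,(px,py)=cv2.minMaxLoc(m)
    return (px+l)/4-int(x0*4)/4,round(v,2)
def report(n):
    A=pickle.load(open('t5.pkl','rb'));B=pickle.load(open(n+'.pkl','rb'))
    a3,b3=rect(A,73),rect(B,73);a8,b8=rect(A,88),rect(B,88)
    print(n,'jaw',shift(a3,b3,38,57),shift(a3,b3,45,58),'cushion front',shift(a3,b3,60,76),'sign',shift(a8,b8,68,98,lim=(-4,10)),'fixedjaw',shift(a3,b3,99,108,lim=(-4,2)))
if __name__=='__main__':
    for n in sys.argv[1:]:
        if n[0]=='+':
            n=n[1:];a=grab('wrist');pickle.dump(a,open(n+'.pkl','wb'));print(a['s']['tcp_pos'],a['s']['gripper_width'],np.round(a['s']['ft_force'],1),a['s']['clock'])
        report(n)
E
python3 reg.py t3 t4 t5 t6 t7
```

```text
t3 jaw (16.0, 0.46) (-4.0, 0.25) cushion front (8.5, 0.72) sign (-2.5, 0.99) fixedjaw (-2.75, 0.98)
t4 jaw (-4.0, 0.88) (-4.0, 0.92) cushion front (-4.0, 0.96) sign (-2.25, 0.98) fixedjaw (-2.75, 0.98)
t5 jaw (0.0, 1.0) (0.0, 1.0) cushion front (0.0, 1.0) sign (0.0, 1.0) fixedjaw (0.0, 1.0)
t6 jaw (3.25, 0.98) (3.25, 0.99) cushion front (3.25, 0.99) sign (3.25, 0.99) fixedjaw (2.0, 0.76)
t7 jaw (6.5, 0.88) (6.5, 0.85) cushion front (5.0, 0.97) sign (5.0, 0.99) fixedjaw (-2.25, 0.73)
```

Registration shows the sign seated against the fixed jaw and the cushion pressed about 1.5 mm. I'll squeeze on gently.

Emit:
jog_arm --pt "0 0 0 0 0.52" --pt "0 0 0 0 0.5" --pt "0 0 0 0 0.48" --pt "0 0 0 0 0.46" --pt "0 0 0 0 0.45" --pt "0 0 0 0 0.45" --pt "0 0 0 0 0.45" --pt "0 0 0 0 0.45"

```text
clock: 26.85
tcp_pos: [0.4907, 0.0382, 0.1212]
orientation: [0.001, 0.016, 1.0, -0.004]
ft_force: [-3.0, -12.0, 7.1]
gripper_width: 0.0385
gripper_force: 5.5
```

```bash
python3 reg.py +t8; python3 strip.py t8b
```

```text
[0.49069106 0.03815937 0.12115107] 0.03854754260120359 [ -3.  -12.    7.1] 26.85
t8 jaw (7.75, 0.87) (7.75, 0.85) cushion front (5.0, 0.97) sign (5.0, 0.99) fixedjaw (2.0, 0.74)
[0.49069135 0.03814501 0.12114965] 0.03869865583232136 [ -2.2 -10.2   7.1] 26.9
      1         2         3         4         5         6         7         8         9         
   18 gggggggggkkkkkkk.oOOOOOOOOOOOOOyyyOOOOOOOOOOOyyyyy..OOOkkkkkkkkkk..wwwwwwwwwwwwwgggggggggg
   14 ggggggggg.kkkkkkoOOOOOOOOOOOOOOOOOOOOOOOOOOOOyyyyy..OOOkkkkkkkkkk..wwwwwwwwwwwwggggggggggg
    8 gggggggggggggggggggggwOO.yyyyyyyyy..OOOOOOOOO.yyy...OOOkkkkkkkkk...wwwwwwwwwwwwggggggggggg
    0 ggggggggg.kkkkkkkk.oOOOO.yy...yyyyy.OOOOOOOOO.yyyy..OOokkkkkkkkkk..wwwwwwwwwwwwwgggggggggg
   -6 ggggggggg........kkkkkkkkkk..oOOOOOOOOOOOOOOO.yyy...OOokkkkkkkkkkkkwwwwwwwwwwwwggggggggggg
```

Emit:
jog_arm --pt "0 0.5 0 0 0.44" --pt "0 0.5 0 0 0.43" --pt "0 0.5 0 0 0.42" --pt "0 0.5 0 0 0.41" --pt "0 0 0 0 0.41" --pt "0 0 0 0 0.41" --pt "0 0 0 0 0.41" --pt "0 0 0 0 0.41"

```text
clock: 27.62
tcp_pos: [0.4908, 0.0396, 0.1216]
orientation: [0.001, 0.016, 1.0, -0.004]
ft_force: [-3.1, -12.5, 8.5]
gripper_width: 0.0349
gripper_force: 6.7
```

```bash
python3 reg.py +t9
```

```text
[0.49080152 0.03958478 0.12158196] 0.03494619158246058 [ -3.1 -12.5   8.5] 27.6167
t9 jaw (9.5, 0.87) (9.75, 0.85) cushion front (5.75, 0.92) sign (5.0, 0.99) fixedjaw (0.25, 0.74)
```

Emit:
jog_arm --pt "0 0.5 0 0 0.41" --pt "0 0 0 0 0.41" --pt "0 0 0 0 0.41" --pt "0 0 0 0 0.41" --pt "0 0 0 0 0.41" --pt "0 0 0 0 0.41" --pt "0 0 0 0 0.41" --pt "0 0 0 0 0.41"

```text
clock: 28.33
tcp_pos: [0.4908, 0.04, 0.1216]
orientation: [0.001, 0.016, 1.0, -0.004]
ft_force: [-4.1, -12.9, 9.2]
gripper_width: 0.035
gripper_force: 6.8
```

Emit:
jog_arm --pt "0 0 0 0 0.41" --pt "0 0 0 0 0.41" --pt "0 0 0 0 0.41" --pt "0 0 0 0 0.41" --pt "0 0 0 0 0.41" --pt "0 0 0 0 0.41" --pt "0 0 0 0 0.41" --pt "0 0 0 0 0.41"

```text
clock: 29.0
tcp_pos: [0.4908, 0.04, 0.1216]
orientation: [0.001, 0.016, 1.0, -0.004]
ft_force: [-4.0, -12.3, 9.2]
gripper_width: 0.0353
gripper_force: 6.8
```

```bash
python3 reg.py t9 +t10; python3 - <<'E'
from reg import *
R=lambda n,z:rect(pickle.load(open(n+'.pkl','rb')),z)
for z in(60,73): print(z,[(n,shift(R('t7',z),R(n,z),38,58,lim=(-2,8)),shift(R('t8',z),R(n,z),38,60,lim=(-3,8))) for n in('t8','t9','t10')])
E
```

```text
t9 jaw (9.5, 0.87) (9.75, 0.85) cushion front (5.75, 0.92) sign (5.0, 0.99) fixedjaw (0.25, 0.74)
[0.49080234 0.04004348 0.12157271] 0.035325999488649305 [ -4.  -12.3   9.2] 29.0
t10 jaw (10.0, 0.87) (10.0, 0.85) cushion front (6.0, 0.9) sign (5.0, 0.99) fixedjaw (-0.25, 0.74)
60 [('t8', (1.5, 0.92), (0.0, 1.0)), ('t9', (3.5, 0.79), (1.75, 0.95)), ('t10', (3.75, 0.79), (2.0, 0.94))]
73 [('t8', (1.25, 0.94), (0.0, 1.0)), ('t9', (3.25, 0.87), (1.75, 0.96)), ('t10', (3.5, 0.86), (2.0, 0.95))]
```

The press reads about 5.0 mm, the sign is seated and everything is steady. Handing in.

```bash
python3 -c "from plant import job_done; print(job_done())"
```

```text
the job is handed in; nothing more can be done
None
```

The sign stands on the clamp bed, seated against the fixed jaw, with the cushion pressed in about 5 mm by camera measurement and the gripper still holding the trigger; I handed it in at 29 s, didn't go near the jar, bell or tin, and don't know the verdict.

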